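# Feel for the latched axis key and release it

### The arm

A 6-joint arm with a two-finger parallel gripper is mounted at the origin on the work surface. World frame = base frame: x ahead of the robot, y to its left, z up, the work surface at z = 0. Lengths are in mm, angles in degrees, forces in N, time in s.
With the tool pointing down it reaches from about 300 to 850 mm from the base axis. Payload 4.2 kg.
Tool frame: the origin (TCP) lies midway between the tips of the shut fingers; the grasp point (between the pads) lies 19 mm behind it (env.grip_depth is the distance from the TCP to the grasp point, in mm); z points along the fingers, y is the line along which they close (so a half turn about z gives the same grasp; the last joint's range is limited). The gripper opens to 91 mm and grips with 3 to 60 N. Pads are 32 mm wide; open, the fingers measure 118 mm over their backs; the gripper's body (76 mm by 178 mm) begins 60 mm behind the grasp point.
Start: joints at [-71.276, 18.312, 89.639, -0, 72.044, -1.146], TCP at [195.441, -540.783, 213.976] pointing down, gripper open.
Joint ranges: [-177.97, 177.97], [-48.28, 115.42], [12.27, 149.76], [-77.06, 257.06], [2.81, 150.46], [-146.56, 146.56]. Speed limits (degrees/s): [147.25, 147.25, 180, 180, 180, 180].

### API

Orientations are given as [roll, pitch, yaw] about the fixed x, y, z axes, in that order (R = Rz(yaw) Ry(pitch) Rx(roll)).
In Python, from workcell import env, eyes gives the robot as it stands.
- The arm moves only by the tool send_rows, never from a script. Its argument "motion" is a list of rows, each a list of 7 numbers: the shift along the world's x, y, z normalised to -1 to 1, where 1 is 0.5 m, then the turn, a rotation vector about the world's x, y, z normalised to -1 to 1, where 1 is 60 degrees, then the opening, from -1 (shut) to 1 (fully open). A call has 1 to 20 rows; each row is the pose to reach, as a shift and turn from the pose commanded when the call began; what a row does not reach only later rows make up. A row lasts 1/8 s, in which the tool goes at most 62.5 mm and 10.7 degrees, less where a joint would pass 70% of its speed; a pose out of reach is approached as far as the arm can. A call with a number of a shift or a turn outside -1 to 1 is refused whole. A call with a gripper value outside its range is refused whole. The fingers move at their own pace and stop on an object; "squeeze" is the grip in N (left out, the last holds). Time passes only in rows, so rows that repeat a pose let the fingers close. It gives the time, the measured TCP pose, the force, the opening and the grip force at its end, in the units of the state.
- env.state(): the state, without advancing time (a new reading comes with each control period).
- eyes.grab_frame(name): name is "scene" or "top" or "wrist"; returns a dict with "pixels" (480x640x3 uint8, red, green, blue), "depth" (480x640 float32, mm along the optical axis (not along the pixel's ray), 0 where there is no reading), "fx", "fy", "cx", "cy" (pixels), "R" (3x3) and "t" (3): a world point X has camera coordinates R X + t; the wrist camera has in their place "T_tool_cam" (4x4, takes a point from camera to tool coordinates, whose origin is the TCP and whose axes are the flange's). Camera axes: x right, y down, z forward; pixel columns grow to the right and rows downward; lengths in mm; the calibration is good to about 2 mm. A picture is of the moment at which its call begins: read the wrist's pose just before it.
- env.job_done(): hands the job in; it is judged then, once.
The state is a dict: "time_s": time; "qpos": joint angles; "qvel": joint speeds; "effort": joint torques, N m; "ee_pos": TCP position; "ee_rot": TCP orientation; "force": force on the tool from outside, world axes, zero at the start; "torque": the same for the moment, N m; "gripper_width": finger opening in mm; "gripper_force": force on a finger pad.
Only numpy, scipy, OpenCV 4.12 (cv2) and the standard library are available. Lean on these libraries where they do the work, as an engineer would, in place of code of your own. Each camera call takes 0.05 s, during which the arm holds its last target. There are 200 camera calls.

### The job

One of the four white push-push keys on the grey axis-drive controller has been left latched down, and it must be let out before anyone handles the red linear module. With closed fingertips feel along the row, one key after another from the left end to the right end as seen from the robot, tapping each so lightly that no key which is up gets latched; then press the one that is latched down right in so that it pops up, and leave all four keys up. Only touch and press: do not pick up or shift the module, the wrench, the hex key or the screw box.

Things in the scene. Friction and masses are not known exactly. Their poses are not given: they have to be found in the camera images.
- console: Grey steel drive controller, 170 (x) by 260 (y) by 75 mm high, black top; fixed, turned up to 0.35 rad. Origin: centre of its underside, on the table; x to its rear, y along the key row to the robot's left, z up. Keys in one row at x = -30, y = +67.5, +22.5, -22.5, -67.5 mm. At x = +42 mm on top: red stop button (y = +82, radius 24, 35 mm high) and black knob (y = -82, radius 17, 20 mm high).
- switch_a: One of the four identical latching keys: white square cap, 24 by 24 mm, in a black frame 2.5 mm high. Origin: centre of the cap at the level of the box's top, 75 mm above the table; axes as the console's. The cap's top is 14 mm above the origin when up, 10 mm when latched down, 6 mm at the stop. Its place in the row differs from run to run.
- switch_b: One of the four identical latching keys: white square cap, 24 by 24 mm, in a black frame 2.5 mm high. Origin: centre of the cap at the level of the box's top, 75 mm above the table; axes as the console's. The cap's top is 14 mm above the origin when up, 10 mm when latched down, 6 mm at the stop. Its place in the row differs from run to run.
- switch_c: One of the four identical latching keys: white square cap, 24 by 24 mm, in a black frame 2.5 mm high. Origin: centre of the cap at the level of the box's top, 75 mm above the table; axes as the console's. The cap's top is 14 mm above the origin when up, 10 mm when latched down, 6 mm at the stop. Its place in the row differs from run to run.
- switch_d: One of the four identical latching keys: white square cap, 24 by 24 mm, in a black frame 2.5 mm high. Origin: centre of the cap at the level of the box's top, 75 mm above the table; axes as the console's. The cap's top is 14 mm above the origin when up, 10 mm when latched down, 6 mm at the stop. Its place in the row differs from run to run.
- key_a (a joint): How far the cap of switch_a is pressed down, m: 0 up, 0.0039 latched, 0.008 at the stop (10 N). Sprung push-push key: when up it gives from 2 N, needs 7.5 N to reach 0.0055, and let go from about there or deeper it stays latched; from less it springs back up. When latched it gives only from 6 N; pressed to 0.007 or deeper (9 N) and let go, it springs up to 0.
- key_b (a joint): How far the cap of switch_b is pressed down, m: 0 up, 0.0039 latched, 0.008 at the stop (10 N). Sprung push-push key: when up it gives from 2 N, needs 7.5 N to reach 0.0055, and let go from about there or deeper it stays latched; from less it springs back up. When latched it gives only from 6 N; pressed to 0.007 or deeper (9 N) and let go, it springs up to 0.
- key_c (a joint): How far the cap of switch_c is pressed down, m: 0 up, 0.0039 latched, 0.008 at the stop (10 N). Sprung push-push key: when up it gives from 2 N, needs 7.5 N to reach 0.0055, and let go from about there or deeper it stays latched; from less it springs back up. When latched it gives only from 6 N; pressed to 0.007 or deeper (9 N) and let go, it springs up to 0.
- key_d (a joint): How far the cap of switch_d is pressed down, m: 0 up, 0.0039 latched, 0.008 at the stop (10 N). Sprung push-push key: when up it gives from 2 N, needs 7.5 N to reach 0.0055, and let go from about there or deeper it stays latched; from less it springs back up. When latched it gives only from 6 N; pressed to 0.007 or deeper (9 N) and let go, it springs up to 0.
- red_module: Linear module with red aluminium plates, 160 by 90 by 75 mm high, about 1.1 kg, loose on the table left of the console. Origin: centre of its underside; x along its screw. Not to be moved.
- wrench: Adjustable wrench, 205 mm long, 44 mm wide, 14 mm high, lying loose right of the console. Origin: near its middle, on the table; x along it towards the jaws. Not to be moved.
- hex_key: L-shaped steel hex key of 5 mm bar, legs 100 and 30 mm, lying loose in front of the console (robot's side). Origin: middle of the long leg, on the table; y along the long leg. Not to be moved.
- screw_box: Clear divided box with screws, 120 by 180 by 35 mm high, standing loose behind the console. Origin: centre of its underside. Not to be moved.

How it is judged (in metres and radians):
On the way, in this order (a step that is already met when the one before it is completed fails the run):
1. the leftmost key of the row is touched, the latched key being still down (((contact force between the fingers and switch_a above 0.3 N and y of switch_a in the frame of console between 0.0475 and 0.0875 m) or (contact force between the fingers and switch_b above 0.3 N and y of switch_b in the frame of console between 0.0475 and 0.0875 m) or (contact force between the fingers and switch_c above 0.3 N and y of switch_c in the frame of console between 0.0475 and 0.0875 m) or (contact force between the fingers and switch_d above 0.3 N and y of switch_d in the frame of console between 0.0475 and 0.0875 m)) and value of joint any of key_a, key_b, key_c, key_d above 0.003 m), for 0.03 s.
2. the second key of the row is touched, the latched key being still down (((contact force between the fingers and switch_a above 0.3 N and y of switch_a in the frame of console between 0.0025 and 0.0425 m) or (contact force between the fingers and switch_b above 0.3 N and y of switch_b in the frame of console between 0.0025 and 0.0425 m) or (contact force between the fingers and switch_c above 0.3 N and y of switch_c in the frame of console between 0.0025 and 0.0425 m) or (contact force between the fingers and switch_d above 0.3 N and y of switch_d in the frame of console between 0.0025 and 0.0425 m)) and value of joint any of key_a, key_b, key_c, key_d above 0.003 m), for 0.03 s.
3. the third key of the row is touched, the latched key being still down (((contact force between the fingers and switch_a above 0.3 N and y of switch_a in the frame of console between -0.0425 and -0.0025 m) or (contact force between the fingers and switch_b above 0.3 N and y of switch_b in the frame of console between -0.0425 and -0.0025 m) or (contact force between the fingers and switch_c above 0.3 N and y of switch_c in the frame of console between -0.0425 and -0.0025 m) or (contact force between the fingers and switch_d above 0.3 N and y of switch_d in the frame of console between -0.0425 and -0.0025 m)) and value of joint any of key_a, key_b, key_c, key_d above 0.003 m), for 0.03 s.
4. the rightmost key of the row is touched, the latched key being still down (((contact force between the fingers and switch_a above 0.3 N and y of switch_a in the frame of console between -0.0875 and -0.0475 m) or (contact force between the fingers and switch_b above 0.3 N and y of switch_b in the frame of console between -0.0875 and -0.0475 m) or (contact force between the fingers and switch_c above 0.3 N and y of switch_c in the frame of console between -0.0875 and -0.0475 m) or (contact force between the fingers and switch_d above 0.3 N and y of switch_d in the frame of console between -0.0875 and -0.0475 m)) and value of joint any of key_a, key_b, key_c, key_d above 0.003 m), for 0.03 s.
5. then the latched key is pressed in and springs up: all four keys are up (value of joint each of key_a, key_b, key_c, key_d below 0.001 m), for 0.1 s.
At the end, for the whole second after the job is handed in: All four keys are up (each within 1 mm of its upper stop), and the module, wrench, hex key and screw box are within 20 mm of where they were (all of step 5 and distance of each of red_module, wrench, hex_key, screw_box from where it was at the start of the episode below 0.02 m); the robot touches nothing.
It fails at once if while one key is latched down, another is pressed down as far as its latching point ((value of joint key_a above 0.0055 m and value of joint any of key_b, key_c, key_d above 0.003 m) or (value of joint key_b above 0.0055 m and value of joint any of key_a, key_c, key_d above 0.003 m) or (value of joint key_c above 0.0055 m and value of joint any of key_a, key_b, key_d above 0.003 m) or (value of joint key_d above 0.0055 m and value of joint any of key_a, key_b, key_c above 0.003 m)).
It fails at once if the red module is shifted or lifted by more than 20 mm (distance of red_module from where it was at the start of the episode above 0.02 m).
It fails at once if the wrench is shifted or lifted by more than 20 mm (distance of wrench from where it was at the start of the episode above 0.02 m).
It fails at once if the hex key is shifted or lifted by more than 20 mm (distance of hex_key from where it was at the start of the episode above 0.02 m).
It fails at once if the screw box is shifted or lifted by more than 20 mm (distance of screw_box from where it was at the start of the episode above 0.02 m).
It also fails if it takes over 45 s, if anything falls off the work surface, if the arm or the gripper's body presses on something with over 40 N, if the wrist force passes 120 N, or if a joint passes its speed limit or range.

## Working session

There is one attempt and no reset: what is moved stays moved. The work goes in short steps, Python scripts to look and compute and a tool call to move; the robot and the scene stay as the last step left them, time stands still between calls to the robot, and variables do not carry over. Pictures are saved under pics/ and viewed, at most 10 in all, crops included, and the job is handed in when it is done.

Besides the shell and the picture viewer there is one more tool, called after ">>>" by a JSON object that holds its "name" and its "arguments", one argument or row to a line. send_rows: Moves the arm, as the interface text tells. Its arguments: {"type":"object","properties":{"motion":{"type":"array"},"squeeze":{"type":"number"}},"required":["motion"]}

```bash
mkdir -p pics
python3 - <<'E'
from workcell import env, eyes
import cv2, numpy as np, pickle
s=env.state(); print(s)
for n in("scene","top"):
    f=eyes.grab_frame(n); pickle.dump(f,open(n+".pkl","wb"))
    cv2.imwrite(f"pics/{n}0.png",f["pixels"][:,:,::-1]); print(n,f["R"],f["t"],f["fx"])
E
```

```text
{'time_s': 0.0, 'qpos': array([-7.12776202e+01,  1.83517831e+01,  8.97051764e+01, -3.05729472e-03,
        7.20424246e+01, -1.14661931e+00]), 'qvel': array([ 0.02737896,  0.04302074, -0.01691563, -0.05480948,  0.0712207 ,
       -0.03414248]), 'effort': array([ 2.09067301e-03, -4.12461019e+01, -2.31976408e+01,  7.29205948e-02,
        4.57879307e-02, -1.50719607e-04]), 'ee_pos': array([ 195.24712866, -540.31736257,  213.12717502]), 'ee_rot': array([-1.79900578e+02,  9.17367284e-04,  1.98699451e+01]), 'force': array([0.04766624, 0.74385925, 1.49435435]), 'torque': array([ 0.00699387, -0.04616581,  0.0065488 ]), 'gripper_force': 0.0, 'gripper_width': 91.63376572009587}
scene [[-0.15212122  0.98824978  0.01488338]
 [ 0.79229959  0.13093334 -0.59591763]
 [-0.5908642  -0.07885962 -0.80290763]] [   9.34880842 -451.50635123 1314.57341838] 474.0143007936337
top [[-0.01001014 -0.99977615  0.01863995]
 [-0.99189609  0.00756668 -0.12682622]
 [ 0.12665679 -0.01975844 -0.9917498 ]] [ 73.03572733 645.5310334  803.86437518] 446.139682765321
```

View pics/top0.png

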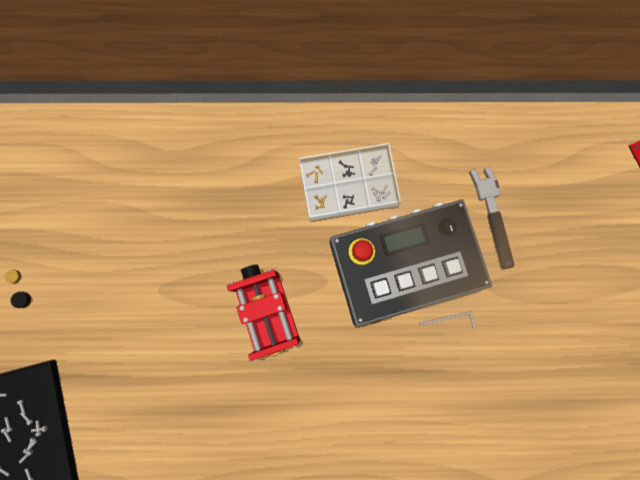

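The top view shows the keys at about (381,288), (405,281), (429,273) and (454,266). The module is left of the console, the wrench right, the hex key in front and the screw box behind. Next I locate the caps.

```bash
cat > h.py <<'E'
import numpy as np, cv2, pickle
def ray(f,u,v,z):
    d=f["R"].T@np.array([(u-f["cx"])/f["fx"],(v-f["cy"])/f["fy"],1.]); c=-f["R"].T@f["t"]
    return c+d*(z-c[2])/d[2]
def world(f,u,v):
    z=f["depth"][int(round(v)),int(round(u))]
    return f["R"].T@(np.array([(u-f["cx"])/f["fx"]*z,(v-f["cy"])/f["fy"]*z,z])-f["t"])
def blobs(f,lo,hi,thr=200):
    p=f["pixels"]; m=((p.min(2)>thr)&(np.ptp(p.astype(int),axis=2)<25)).astype(np.uint8)
    n,l,s,c=cv2.connectedComponentsWithStats(m)
    return [(c[i],s[i,4]) for i in range(1,n) if lo<s[i,4]<hi]
E
python3 - <<'E'
from h import *
for n in("top","scene"):
    f=pickle.load(open(n+".pkl","rb"))
    for c,a in blobs(f,60,900): print(n,c.round(1),a,ray(f,*c,88).round(1),world(f,*c).round(1))
E
```

```text
top [368.9 170.5] 91 [774.4  -1.2  88. ] [799.5 -10.3   3.7]
top [335.7 193. ] 531 [732.7  59.9  88. ] [746.5  58.2  32. ]
top [453.4 266. ] 117 [ 598.5 -148.5   88. ] [ 598.4 -147.9   89.9]
top [429.5 273. ] 120 [ 586.4 -105.2   88. ] [ 586.3 -105.    88.8]
top [405.  280.2] 132 [574.  -61.1  88. ] [574.  -61.3  86.7]
top [381.2 287.5] 146 [561.6 -18.5  88. ] [561.4 -17.9  92.9]
```

View pics/scene0.png

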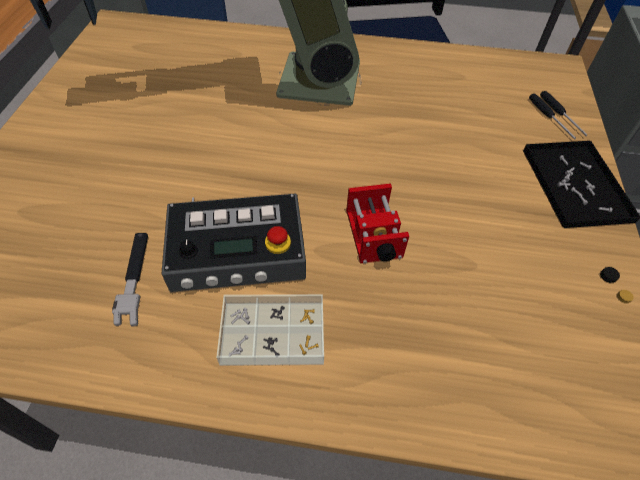

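>>> {"name": "send_rows", "arguments": {
  "motion": [
    [0.73,0.915,0,0,0,-0.067,-1],
    [0.73,0.915,0,0,0,-0.067,-1],
    [0.73,0.915,0,0,0,-0.067,-1],
    [0.73,0.915,0,0,0,-0.067,-1],
    [0.73,0.915,0,0,0,-0.067,-1],
    [0.73,0.915,0,0,0,-0.067,-1],
    [0.73,0.915,0,0,0,-0.067,-1],
    [0.73,0.915,0,0,0,-0.067,-1],
    [0.73,0.915,0,0,0,-0.067,-1],
    [0.73,0.915,0,0,0,-0.067,-1],
    [0.73,0.915,0,0,0,-0.067,-1],
    [0.73,0.915,0,0,0,-0.067,-1],
    [0.73,0.915,0,0,0,-0.067,-1],
    [0.73,0.915,0,0,0,-0.067,-1],
    [0.73,0.915,0,0,0,-0.067,-1]
  ]
}}

```text
time_s: 1.98
ee_pos: [560.2, -83.9, 214.1]
ee_rot: [180.0, -0.0, 15.8]
force: [-0.0, 0.4, 0.5]
gripper_width: 0.5
gripper_force: 0.0
```

Run:
```python
from workcell import env, eyes
from h import *
from scipy.spatial.transform import Rotation as Ro
s=env.state(); print(s["time_s"],s["ee_pos"],s["ee_rot"],s["force"],s["gripper_width"])
f=eyes.grab_frame("wrist"); T=f["T_tool_cam"]; W=np.eye(4)
W[:3,:3]=Ro.from_euler("xyz",s["ee_rot"],degrees=True).as_matrix(); W[:3,3]=s["ee_pos"]; M=np.linalg.inv(W@T)
f["R"]=M[:3,:3]; f["t"]=M[:3,3]; pickle.dump(f,open("wrist.pkl","wb"))
for c,a in blobs(f,300,20000): print(c.round(1),a,ray(f,*c,88).round(1),world(f,*c).round(1))
cv2.imwrite("pics/wrist0.png",f["pixels"][:,:,::-1])
```

```text
1.975 [560.18485751 -83.85260254 214.14426691] [ 1.79989129e+02 -9.68425748e-03  1.57926943e+01] [-0.01023399  0.40261977  0.46462357] 0.5242343704753415
[319.5   3.8] 675 [706.  -44.5  88. ] [725.1 -39.3  14.7]
[574.9  30.3] 2356 [ 736.6 -210.8   88. ] [ 763.7 -247.4   13.5]
[564.3  77.9] 720 [ 707.7 -216.4   88. ] [ 727.9 -255.2   12. ]
[323.4 187.4] 4680 [591.9 -79.8  88. ] [590.3 -80.4  74.8]
[ 22.5 214. ] 405 [512.9 127.8  88. ] [498.4 152.   50.7]
[296.2 201.1] 914 [576.9 -63.4  88. ] [576.3 -63.4  84.8]
[235.  202.3] 930 [563.9 -20.6  88. ] [564.1 -20.8  89.4]
[357.8 202.2] 920 [ 588.3 -106.9   88. ] [ 588.3 -106.9   87.8]
[418.8 202.5] 936 [ 600.2 -149.8   88. ] [ 600.4 -149.4   89.3]
```

View pics/wrist0.png

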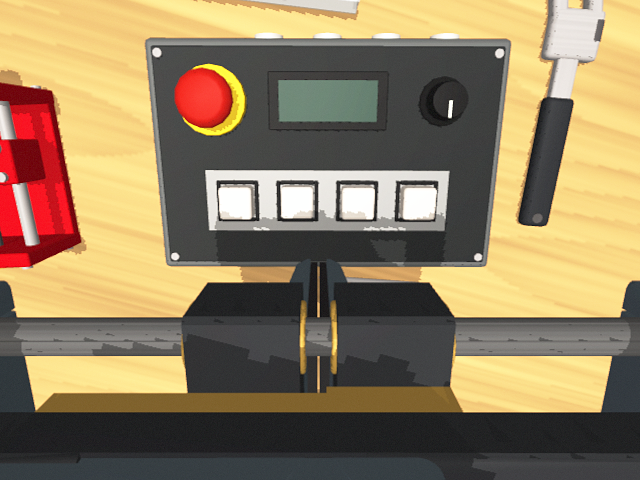

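The wrist view shows the caps at (235,202), (296,201), (358,202) and (419,202), and the second looks slightly lower. I'll go above the left key.

>>> {"name": "send_rows", "arguments": {
  "motion": [
    [0.0066,0.1266,-0.1,0,0,0,-1],
    [0.0066,0.1266,-0.1,0,0,0,-1],
    [0.0066,0.1266,-0.22,0,0,0,-1],
    [0.0066,0.1266,-0.228,0,0,0,-1],
    [0.0066,0.1266,-0.236,0,0,0,-1],
    [0.0066,0.1266,-0.244,0,0,0,-1],
    [0.0066,0.1266,-0.244,0,0,0,-1]
  ]
}}

```text
time_s: 2.9
ee_pos: [564.5, -20.3, 93.1]
ee_rot: [180.0, -0.1, 15.8]
force: [0.8, -0.2, 0.7]
gripper_width: 0.3
gripper_force: 0.0
```

>>> {"name": "send_rows", "arguments": {
  "motion": [
    [0,0,-0.002,0,0,0,-1],
    [0,0,-0.004,0,0,0,-1],
    [0,0,-0.004,0,0,0,-1],
    [0,0,-0.004,0,0,0,-1]
  ]
}}

```text
time_s: 3.4
ee_pos: [563.7, -20.0, 90.0]
ee_rot: [180.0, 0.0, 15.9]
force: [0.1, 0.1, 0.0]
gripper_width: 0.4
gripper_force: 0.0
```

>>> {"name": "send_rows", "arguments": {
  "motion": [
    [0,0,-0.002,0,0,0,-1],
    [0,0,-0.002,0,0,0,-1],
    [0,0,-0.002,0,0,0,-1]
  ]
}}

```text
time_s: 3.78
ee_pos: [563.9, -20.0, 89.2]
ee_rot: [180.0, -0.0, 15.9]
force: [-0.2, -0.2, 2.0]
gripper_width: 0.4
gripper_force: 1.0
```

>>> {"name": "send_rows", "arguments": {
  "motion": [
    [0,0,-0.002,0,0,0,-1],
    [0,0,-0.003,0,0,0,-1],
    [0,0,-0.003,0,0,0,-1],
    [0,0,-0.003,0,0,0,-1]
  ]
}}

```text
time_s: 4.28
ee_pos: [563.8, -20.0, 87.6]
ee_rot: [180.0, -0.0, 15.9]
force: [-0.8, -0.0, 4.6]
gripper_width: 0.5
gripper_force: 1.8
```

Key 1 is up: it gave 1.5 mm under about 4.6 N. On to key 2.

>>> {"name": "send_rows", "arguments": {
  "motion": [
    [0,0,0.02,0,0,0,-1],
    [0,0,0.03,0,0,0,-1],
    [0.0244,-0.0866,0.03,0,0,0,-1],
    [0.0244,-0.0866,0.03,0,0,0,-1],
    [0.0244,-0.0866,0.02,0,0,0,-1],
    [0.0244,-0.0866,0.012,0,0,0,-1],
    [0.0244,-0.0866,0.006,0,0,0,-1],
    [0.0244,-0.0866,0.006,0,0,0,-1],
    [0.0244,-0.0866,0.003,0,0,0,-1],
    [0.0244,-0.0866,0.003,0,0,0,-1],
    [0.0244,-0.0866,0.003,0,0,0,-1]
  ]
}}

```text
time_s: 5.65
ee_pos: [576.0, -63.3, 89.1]
ee_rot: [180.0, -0.0, 15.8]
force: [0.0, 0.2, -0.3]
gripper_width: 0.2
gripper_force: 0.0
```

>>> {"name": "send_rows", "arguments": {
  "motion": [
    [0,0,-0.002,0,0,0,-1],
    [0,0,-0.004,0,0,0,-1],
    [0,0,-0.004,0,0,0,-1],
    [0,0,-0.004,0,0,0,-1]
  ]
}}

```text
time_s: 6.15
ee_pos: [575.9, -63.3, 87.0]
ee_rot: [180.0, 0.0, 15.8]
force: [-0.3, -0.4, 0.2]
gripper_width: 0.2
gripper_force: 0.0
```

>>> {"name": "send_rows", "arguments": {
  "motion": [
    [0,0,-0.002,0,0,0,-1],
    [0,0,-0.004,0,0,0,-1],
    [0,0,-0.004,0,0,0,-1],
    [0,0,-0.004,0,0,0,-1]
  ]
}}

```text
time_s: 6.65
ee_pos: [576.0, -63.3, 85.3]
ee_rot: [180.0, -0.0, 15.8]
force: [-1.2, 0.0, 3.8]
gripper_width: 0.3
gripper_force: 2.0
```

>>> {"name": "send_rows", "arguments": {
  "motion": [
    [0,0,-0.001,0,0,0,-1],
    [0,0,-0.001,0,0,0,-1],
    [0,0,-0.001,0,0,0,-1]
  ]
}}

```text
time_s: 7.02
ee_pos: [576.0, -63.3, 85.0]
ee_rot: [180.0, -0.0, 15.8]
force: [-1.2, 0.5, 7.0]
gripper_width: 0.4
gripper_force: 3.0
```

Key 2 is the latched one: no contact until 85.3, then stiff. I'll tap keys 3 and 4 lightly, to 88.

>>> {"name": "send_rows", "arguments": {
  "motion": [
    [0,0,0.02,0,0,0,-1],
    [0,0,0.036,0,0,0,-1],
    [0.0244,-0.0868,0.036,0,0,0,-1],
    [0.0244,-0.0868,0.036,0,0,0,-1],
    [0.0244,-0.0868,0.026,0,0,0,-1],
    [0.0244,-0.0868,0.018,0,0,0,-1],
    [0.0244,-0.0868,0.012,0,0,0,-1],
    [0.0244,-0.0868,0.012,0,0,0,-1],
    [0.0244,-0.0868,0.009,0,0,0,-1],
    [0.0244,-0.0868,0.007,0,0,0,-1],
    [0.0244,-0.0868,0.007,0,0,0,-1],
    [0.0244,-0.0868,0.007,0,0,0,-1]
  ]
}}

```text
time_s: 8.52
ee_pos: [588.3, -106.5, 88.2]
ee_rot: [-180.0, -0.0, 15.8]
force: [-0.7, 2.3, 2.9]
gripper_width: 0.7
gripper_force: 1.4
```

>>> {"name": "send_rows", "arguments": {
  "motion": [
    [0,0,0.015,0,0,0,-1],
    [0,0,0.029,0,0,0,-1],
    [0.0244,-0.0866,0.029,0,0,0,-1],
    [0.0244,-0.0866,0.029,0,0,0,-1],
    [0.0244,-0.0866,0.019,0,0,0,-1],
    [0.0244,-0.0866,0.011,0,0,0,-1],
    [0.0244,-0.0866,0.005,0,0,0,-1],
    [0.0244,-0.0866,0.005,0,0,0,-1],
    [0.0244,-0.0866,0.002,0,0,0,-1],
    [0.0244,-0.0866,0.0,0,0,0,-1],
    [0.0244,-0.0866,0.0,0,0,0,-1],
    [0.0244,-0.0866,0.0,0,0,0,-1]
  ]
}}

```text
time_s: 10.02
ee_pos: [600.5, -149.8, 88.3]
ee_rot: [-180.0, -0.0, 15.8]
force: [-0.7, 1.3, 2.5]
gripper_width: 0.5
gripper_force: 1.4
```

>>> {"name": "send_rows", "arguments": {
  "motion": [
    [0,0,0.015,0,0,0,-1],
    [0,0,0.03,0,0,0,-1],
    [-0.0488,0.1734,0.03,0,0,0,-1],
    [-0.0488,0.1734,0.03,0,0,0,-1],
    [-0.0488,0.1734,0.02,0,0,0,-1],
    [-0.0488,0.1734,0.02,0,0,0,-1],
    [-0.0488,0.1734,0.01,0,0,0,-1],
    [-0.0488,0.1734,0.0,0,0,0,-1],
    [-0.0488,0.1734,-0.005,0,0,0,-1],
    [-0.0488,0.1734,-0.01,0,0,0,-1],
    [-0.0488,0.1734,-0.013,0,0,0,-1],
    [-0.0488,0.1734,-0.015,0,0,0,-1],
    [-0.0488,0.1734,-0.0155,0,0,0,-1],
    [-0.0488,0.1734,-0.0155,0,0,0,-1],
    [-0.0488,0.1734,-0.0155,0,0,0,-1]
  ]
}}

```text
time_s: 11.9
ee_pos: [575.7, -63.8, 81.6]
ee_rot: [179.9, 0.0, 15.9]
force: [-2.7, -0.8, 8.5]
gripper_width: 0.3
gripper_force: 4.7
```

>>> {"name": "send_rows", "arguments": {
  "motion": [
    [0,0,-0.002,0,0,0,-1],
    [0,0,-0.003,0,0,0,-1],
    [0,0,-0.003,0,0,0,-1],
    [0,0,-0.003,0,0,0,-1]
  ]
}}

```text
time_s: 12.4
ee_pos: [575.8, -63.9, 81.2]
ee_rot: [179.9, -0.0, 15.9]
force: [-5.3, -0.4, 14.8]
gripper_width: 0.6
gripper_force: 7.6
```

At the stop. I'll lift off, back away and look.

>>> {"name": "send_rows", "arguments": {
  "motion": [
    [0,0,0.01,0,0,0,-1],
    [0,0,0.03,0,0,0,-1],
    [0,0,0.1,0,0,0,-1],
    [-0.031,-0.04,0.27,0,0,0,-1],
    [-0.031,-0.04,0.27,0,0,0,-1],
    [-0.031,-0.04,0.27,0,0,0,-1],
    [-0.031,-0.04,0.27,0,0,0,-1],
    [-0.031,-0.04,0.27,0,0,0,-1]
  ]
}}

```text
time_s: 13.4
ee_pos: [559.8, -82.9, 211.8]
ee_rot: [-179.9, 0.2, 15.9]
force: [-0.5, -0.9, 0.6]
gripper_width: 0.6
gripper_force: 0.0
```

Run:
```python
from workcell import env, eyes
from h import *
from scipy.spatial.transform import Rotation as Ro
s=env.state(); print(s["time_s"],s["ee_pos"],s["force"])
g=pickle.load(open("wrist.pkl","rb"))
f=eyes.grab_frame("wrist"); W=np.eye(4)
W[:3,:3]=Ro.from_euler("xyz",s["ee_rot"],degrees=True).as_matrix(); W[:3,3]=s["ee_pos"]; M=np.linalg.inv(W@f["T_tool_cam"])
f["R"]=M[:3,:3]; f["t"]=M[:3,3]
for n,k in(("before",g),("after",f)):
  for c,a in blobs(k,700,1100):
    u,v=c.astype(int); z=np.median([world(k,x,y)[2] for x in range(u-8,u+9) for y in range(v-8,v+9)])
    print(n,c.round(1),a,"top z",z.round(1))
cv2.imwrite("pics/wrist1.png",f["pixels"][:,:,::-1])
```

```text
13.4 [559.75312285 -82.86067428 211.8298998 ] [-0.45564512 -0.85399819  0.6399742 ]
before [564.3  77.9] 720 top z 11.2
before [296.2 201.1] 914 top z 84.9
before [235.  202.3] 930 top z 88.9
before [357.8 202.2] 920 top z 88.9
before [418.8 202.5] 936 top z 88.9
after [568.4  76.7] 731 top z 11.2
after [236.  201.7] 951 top z 88.8
after [297.6 201.9] 925 top z 88.8
after [359.9 202.3] 933 top z 88.8
after [421.5 202.3] 930 top z 88.8
```

View pics/wrist1.png

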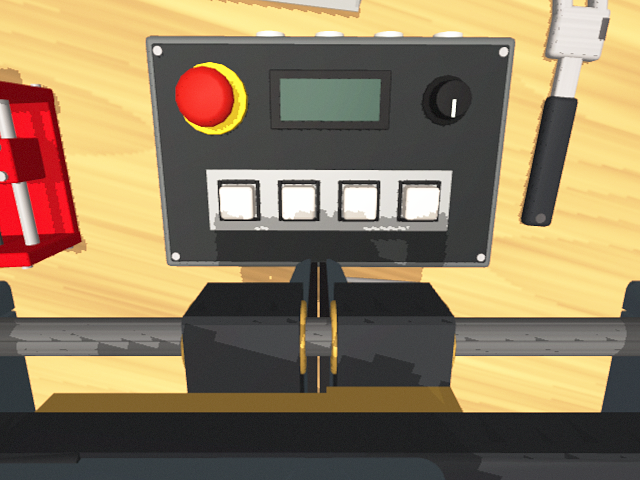

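All four caps, at (236–421, 202), are level at about 88.8 mm, so all keys are up. Nothing else has moved.

```bash
python3 -c "
from workcell import env
print(env.job_done())"
```

```text
the job is handed in; nothing more can be done
None
```

I tapped the four keys lightly from left to right, found the second from the left latched, and pressed it in until it popped up; all four keys measured up before I handed the job in at about 13.5 s (no verdict was returned).

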